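# Set out the cupping row

## Robot

A 7-joint arm with a two-finger parallel gripper is mounted at the origin on the work surface. World frame = base frame: x ahead of the robot, y to its left, z up, the work surface at z = 0. Lengths are in mm, angles in rad, forces in N, time in s.
With the tool pointing down it reaches from about 350 to 900 mm from the base axis. Payload 19.9 kg.
Tool frame: the origin (TCP) lies at the centre of the arm's flange, where the gripper is bolted on; the fingertips stand 199 mm ahead of it and the grasp point (between the pads) lies 180 mm ahead of it (bot.pinch_z is the distance from the TCP to the grasp point, in mm); z points along the fingers, y is the line along which they close (so a half turn about z gives the same grasp; the last joint's range is limited). The gripper opens to 94 mm and grips with 3 to 60 N. Pads are 16 mm wide; open, the fingers measure 119 mm over their backs; the gripper's body (75 mm by 177 mm) begins 78 mm behind the grasp point.
Start: joints at [-1.196, 0.417, -0.01, 1.614, 0.005, 1.111, -0.053], TCP at [253.01, 571.494, 404.625] pointing down, gripper open.
Joint ranges: [-2.81, 2.81], [-0.39, 2.02], [-1.27, 1.25], [0.06, 2.57], [-1.19, 4.33], [0.19, 2], [-2.82, 2.82]. Speed limits (rad/s): [1.89, 1.89, 2.39, 2.39, 3.01, 3.01, 3.01].

## Interface

Orientations are given as a unit quaternion [w, x, y, z].
In Python, from plant import bot gives the robot as it stands.
- The arm moves only by the tool step_arm, never from a script. Its argument "motion" is a list of rows, each an object with "delta_pos": the shift along the tool's x, y, z normalised to -1 to 1, where 1 is 25 cm, a list of three; "delta_rot": the turn, a rotation vector about the tool's x, y, z normalised to -1 to 1, where 1 is 180 degrees, a list of three; "jaw": the opening, from 0 (shut) to 1 (fully open). A call has 1 to 10 rows; each row shifts and turns the commanded pose from where the row before left it, along the tool's axes as they then stand; what a row does not reach is not made up. A row lasts 1/10 s, in which the tool goes at most 50 mm and 8.59 degrees, less where a joint would pass 70% of its speed; a pose out of reach is approached as far as the arm can. A call with a number of a shift or a turn outside -1 to 1 is refused whole. A call with a gripper value outside its range is refused whole. The fingers move at their own pace and stop on an object; the grip force is fixed at half the most. Time passes only in rows, so rows that do not move let the fingers close. It gives the time, the measured TCP pose, the force, the opening and the grip force at its end, in the units of the state.
- bot.get_obs(): the state, without advancing time (a new reading comes with each control period).
- bot.snapshot(name): name is "scene" or "side" or "wrist"; returns the picture (480x640x3 uint8, red, green, blue); there is no depth.
- bot.camera_info(name): a dict with "mtx" (3x3 intrinsics, pixels), "k1" (the pictures are not rectified: a ray, as slopes to the right and down, at radius r is drawn at 1 + k1 r^2 times it, then the intrinsics apply), "T" (4x4, takes a point from camera to world coordinates); the wrist camera has in their place "T_tool_cam" (4x4, takes a point from camera to tool coordinates, whose origin is the TCP and whose axes are the flange's). Camera axes: x right, y up, looking along -z (the intrinsics and any distortion apply to the point x, -y, -z); pixel columns grow to the right and rows downward; lengths in mm; the calibration is good to about 2 mm. A picture is of the moment at which its call begins: read the wrist's pose just before it. camera_info takes no time and is no camera call.
- bot.finish_job(): hands the job in; it is judged then, once.
Trained networks look in the newest picture that a camera, given by its name, has taken for a name from the list of things; names that differ only in an ending like _2 or _b are one class to them, and where a whole thing is asked for, a point or a joint stands for the part that bears it (a point fixed in the world has none). Each returns a list of dicts, best first, with "confidence" (0 to 1); they miss things now and then, are a little off and sometimes report something else, mostly with a low value. They report only what shows in the picture. A call takes as long as a camera call. They do not tell look-alikes from the thing itself.
- bot.search_frame(name, camera): "rect" ([left, top, right, bottom] in pixels, round what is visible of it).
- bot.landmark_of(name, camera): "centre" ([column, row] in pixels: a listed point, or the origin of a listed thing).
The state is a dict: "time": time; "qpos": joint angles; "joint_velocities": joint speeds; "joint_torque": joint torques, N m; "position": TCP position; "ee_rot": TCP orientation; "contact_force": force on the tool from outside, world axes, zero at the start; "wrist_torque": the same for the moment, N m; "width": opening from 0.0 (shut) to 1.0 (fully open); "finger_force": force on a finger pad.
Only numpy, scipy, OpenCV 4.12 (cv2) and the standard library are available. Lean on these libraries where they do the work, as an engineer would, in place of code of your own. Each camera call takes 0.05 s, during which the arm holds its last target. There are 200 camera calls.

## Task

Line up the four white bowls in a straight, evenly spaced row touching the wooden rail, one centred in front of each blue sample tray. Slide the three bowls that stand on the table into place without lifting them; lift the fourth out of the crate and set it down upright in the remaining place (do not let it drop). Leave the scale, the spoon jar and the bean jar where they are.

Things in the scene. Friction and masses are not known exactly. Their poses are not given: they have to be found in the camera images.
- bowl1: One of three alike bowls that start standing upright on the table, on the robot's side of the rail: white ceramic bowl, no handle, empty, open top, 60 mm tall, round: 50 mm across the foot, 66 across from 22 to 46 mm height, 64 across the rim, wall 4; about 0.2 kg. Origin: centre of the foot's underside, z up.
- bowl2: Like bowl1, standing on the table.
- bowl3: Like bowl1, standing on the table.
- bowl4: The same kind and size of bowl as bowl1, but it starts standing upright inside the crate.
- station: Fixed: straight dark wooden rail 460 mm long, 20 thick, 35 high; fixed 5 mm behind it, away from the robot, four empty blue trays in a row (each 90 mm along the rail, 140 deep, 24 high, 110 mm apart centre to centre). Origin: table height, middle of the rail's front face (towards the robot). y runs along the rail, x points from the front face to the trays. Place and yaw vary.
- crate: Fixed low grey plastic crate without lid, 190 x 190 mm outside, 50 mm high, walls and floor 5 mm thick; it stands to the left or the right of the work. Origin: centre of its underside, axes square to its walls.
- scale: Bystander: loose flat black weighing scale with a steel plate, 150 x 130 mm, 27 mm high, on the other side from the crate. Origin: centre of its underside.
- spoon_jar: Bystander: loose steel beaker 84 mm across, 100 mm high, with spoons reaching to about 140 mm, beyond the left end of the rail. Origin: centre of its underside.
- bean_jar: Bystander: loose closed brown glass jar, 90 mm across, 130 mm high, beyond the right end of the rail. Origin: centre of its underside.
- slot1 (a point): Place for a bowl in front of the rightmost (lowest y) tray: the point at table height where the middle of a bowl's foot lies when the bowl touches the rail centred on that tray (33 mm in front of the rail's face). Axes as station. Any bowl may go to any place.
- slot2 (a point): Place for a bowl in front of the second from the right tray: the point at table height where the middle of a bowl's foot lies when the bowl touches the rail centred on that tray (33 mm in front of the rail's face). Axes as station. Any bowl may go to any place.
- slot3 (a point): Place for a bowl in front of the third from the right tray: the point at table height where the middle of a bowl's foot lies when the bowl touches the rail centred on that tray (33 mm in front of the rail's face). Axes as station. Any bowl may go to any place.
- slot4 (a point): Place for a bowl in front of the leftmost (highest y) tray: the point at table height where the middle of a bowl's foot lies when the bowl touches the rail centred on that tray (33 mm in front of the rail's face). Axes as station. Any bowl may go to any place.
Not all that is in view belongs to the job. Leave any black or turquoise look-alike of the bowl2 alone.

How it is judged:
By the outcome, as a careful person would: the job done as asked, in the order asked, and still so for the second after the job is handed in, with the robot touching nothing.
It also fails if it takes over 72 s, if anything falls off the work surface, if the arm or the gripper's body presses on something with over 40 N, if the wrist force passes 120 N, or if a joint passes its speed limit or range.

## Working session

There is one attempt and no reset: what is moved stays moved. The work goes in short steps, Python scripts to look and compute and a tool call to move; the robot and the scene stay as the last step left them, time stands still between calls to the robot, and variables do not carry over. Pictures are saved under pics/ and viewed, at most 10 in all, crops included, and the job is handed in when it is done.

Besides the shell and the picture viewer there is one more tool, called after "Request:" by a JSON object that holds its "api" and its "payload". step_arm: Moves the arm, as the interface text tells. Scaled input: -1 to 1 covers 25 cm each way for a shift and 180 degrees each way for a turn. Its arguments: {"type":"object","properties":{"motion":{"type":"array","items":{"type":"object","properties":{"delta_pos":{"type":"array","items":{"type":"number"}},"delta_rot":{"type":"array","items":{"type":"number"}},"jaw":{"type":"number"}}}}},"required":["motion"]}

```bash
mkdir -p pics; ls; cat > h.py <<'E'
import numpy as np, cv2
from plant import bot
from scipy.spatial.transform import Rotation as R
def q2R(q): return R.from_quat([q[1],q[2],q[3],q[0]]).as_matrix()
def T_of(cam,obs=None):
    ci=bot.camera_info(cam)
    if 'T' in ci: return np.array(ci['T']),ci
    o=obs or bot.get_obs(); T=np.eye(4); T[:3,:3]=q2R(o['ee_rot']); T[:3,3]=o['position']
    return T@np.array(ci['T_tool_cam']),ci
def ray(cam,uv,obs=None):
    T,ci=T_of(cam,obs); K=np.array(ci['mtx'])
    p=cv2.undistortPoints(np.array([[uv]],float),K,np.array([ci['k1'],0,0,0.]))[0,0]
    return T[:3,3],T[:3,:3]@np.array([p[0],-p[1],-1.])
def at_z(cam,uv,z,obs=None):
    o,d=ray(cam,uv,obs); return o+d*(z-o[2])/d[2]
def proj(cam,P,obs=None):
    T,ci=T_of(cam,obs); p=np.linalg.inv(T)@np.append(P,1.); x,y=p[0]/-p[2],-p[1]/-p[2]
    s=1+ci['k1']*(x*x+y*y); return (np.array(ci['mtx'])@[x*s,y*s,1])[:2]
def snap(cam,name=None):
    im=bot.snapshot(cam)
    if name: cv2.imwrite(f'pics/{name}.png',im[:,:,::-1])
    return im
E
python3 - <<'E'
from h import *
np.set_printoptions(precision=1,suppress=True)
a=snap('scene','scene0');b=snap('side','side0')
for c in ['scene','side']:
    print(c,T_of(c)[0])
    for n in ['bowl1','station','crate','scale','spoon_jar','bean_jar','slot1','slot2','slot3','slot4']:
        for r in bot.landmark_of(n,c)[:6]: print(n,np.array(r['centre']),round(r['confidence'],2),at_z(c,r['centre'],0)[:2])
print(bot.get_obs())
E
```

```text
pics
scene [[  -0.7   -0.6    0.4 1071.7]
 [   0.7   -0.6    0.4  661.5]
 [  -0.     0.6    0.8 1233.3]
 [   0.     0.     0.     1. ]]
bowl1 [250.6 155.7] 0.98 [ 432.2 -344.9]
bowl1 [290.1 200.7] 0.92 [ 459.5 -140. ]
bowl1 [442.5 253.8] 0.92 [292.4 257.9]
bowl1 [460.  365.8] 0.85 [496.5 480.9]
bowl1 [393.6 238.4] 0.79 [347.2 140. ]
bowl1 [351.1 273.9] 0.71 [503.7 141.5]
station [256.6 274.3] 0.93 [676.1 -19.6]
crate [243.4 161.3] 0.86 [ 461.1 -342.1]
crate [290.1 199.8] 0.65 [ 457.4 -142.4]
scale [424.1 309.6] 0.7 [447.4 332.1]
spoon_jar [368.7 383.9] 0.8 [676.1 371.1]
bean_jar [167.7 198.4] 0.84 [ 698.2 -377.1]
bean_jar [251.6 156.1] 0.57 [ 431.1 -341.7]
bean_jar [243.1 160.2] 0.35 [ 459.  -346.1]
side [[   1.     0.1   -0.2  281.2]
 [  -0.2    0.6   -0.8 -923.6]
 [   0.     0.8    0.6  850.2]
 [   0.     0.     0.     1. ]]
bowl1 [223.5 218.8] 0.96 [284.7 260.4]
bowl1 [252.2 248.7] 0.89 [346.8 120.3]
bowl1 [318.4 317. ] 0.78 [ 461.8 -138.3]
bowl1 [327.5 393.1] 0.74 [ 438.3 -335.7]
bowl1 [306.3 269.4] 0.7 [465.1  19.4]
bowl1 [289.3 168.3] 0.61 [501.  488.4]
station [401.2 266.8] 0.
[... 698 characters left out ...]
05.1 319.9] 0.69 [ 644.9 -182.4]
slot3 [319.3 313.8] 0.51 [ 465.7 -129.3]
slot4 [380.7 253.7] 0.92 [657.9  43.4]
slot4 [388.6 282.6] 0.9 [645.3 -61.5]
slot4 [370.6 228.5] 0.7 [661.9 148. ]
slot4 [405.1 319.9] 0.69 [ 644.9 -182.4]
slot4 [319.3 313.8] 0.51 [ 465.7 -129.3]
{'time': 1.1, 'qpos': array([-1.2,  0.4, -0. ,  1.6,  0. ,  1.1, -0.1]), 'joint_velocities': array([-0., -0., -0., -0.,  0.,  0., -0.]), 'joint_torque': array([  0. , -85.1,   0.6, -42.6,  -0. ,   0. ,  -0. ]), 'position': array([253. , 571.5, 404.6]), 'ee_rot': array([ 0. ,  0.2,  1. , -0. ]), 'contact_force': array([ 0. ,  0.6, -0.1]), 'wrist_torque': array([ 0., -0., -0.]), 'finger_force': 0.0, 'width': 0.9970193583744392}
```

View pics/scene0.png

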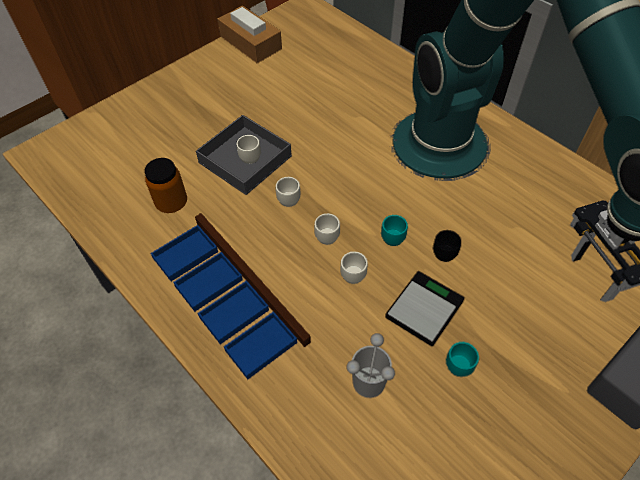

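View pics/side0.png

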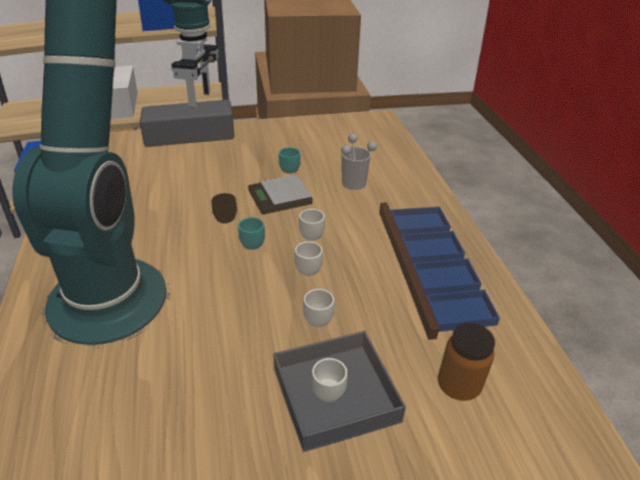

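The scene view shows three white bowls on the table at about (288,191), (327,228) and (353,267). The fourth stands in the crate at (248,148). The rail runs from (200,218) to (308,342), with the blue trays behind it. The turquoise and black bowls are look-alikes, and the side view agrees with all of this. Next I'll fit silhouettes to refine the poses.

```bash
cat > fit.py <<'E'
from h import *
from scipy.optimize import minimize
PROF=[(0,25),(22,33),(46,33),(60,32)]
A=np.linspace(0,2*np.pi,48,endpoint=False)
def projs(T,ci,P):
    p=(np.linalg.inv(T)@np.c_[P,np.ones(len(P))].T)[:3]
    x,y=p[0]/-p[2],p[1]/p[2]; s=1+ci['k1']*(x*x+y*y); K=np.array(ci['mtx'])
    return np.c_[K[0,0]*x*s+K[0,2],K[1,1]*y*s+K[1,2]]
def fill(img,pts,off,S,v=1.):
    h=cv2.convexHull(((pts-off+.5)*S*16).astype(np.float32)).astype(np.int32)
    cv2.fillConvexPoly(img,h,v,cv2.LINE_8,4)
def bowlpts(x,y,z0=0,lo=0): return np.concatenate([np.c_[x+r*np.cos(A),y+r*np.sin(A),np.full(48,z+z0)] for z,r in PROF if z>=lo])
def whitemask(im):
    h=cv2.cvtColor(im,cv2.COLOR_RGB2HSV); return ((h[:,:,1]<60)&(h[:,:,2]>95)).astype(np.uint8)
def fit_bowl(views,x0,z0=0,lo=0,pad=28):
    """views: list of (T,ci,mask)"""
    S=4; data=[]
    for T,ci,m in views:
        c=projs(T,ci,bowlpts(*x0,z0)); a=np.maximum(c.min(0)-10,0).astype(int); b=np.minimum(c.max(0)+10,[639,479]).astype(int)
        roi=m[a[1]:b[1],a[0]:b[0]]
        n,l,st,ce=cv2.connectedComponentsWithStats(roi)
        k=1+np.argmax(st[1:,4]); roi=(l==k).astype(np.uint8)
        cn=max(cv2.findContours(roi,0,1)[0],key=cv2.contourArea); roi=cv2.fillPoly(roi.copy(),[cv2.convexHull(cn)],1)
        data.append((T,ci,a,cv2.resize(roi,None,fx=S,fy=S,interpolation=cv2.INTER_NEAREST)))
    def f(p):
        t=0
        for T,ci,a,M in data:
            g=np.zeros(M.shape,np.uint8); fill(g,projs(T,ci,bowlpts(p[0],p[1],z0,lo)),a,S); t+=np.sum(g!=M)/M.sum() if False else np.sum(g!=M)/max(1,np.sum(M))
        return t/len(data)
    r=minimize(f,x0,method='Nelder-Mead',options=dict(initial_simplex=np.array(x0)+[[0,0],[8,0],[0,8]],xatol=.1))
    return r.x,r.fun
def boxes(p):
    c,s=np.cos(p[2]),np.sin(p[2]); out=[]
    for yc in (-165,-55,55,165):
        P=np.array([[x,yc+d,z] for x in (25,165) for d in (-45,45) for z in (0,24)],float)
        out.append(np.c_[p[0]+c*P[:,0]-s*P[:,1],p[1]+s*P[:,0]+c*P[:,1],P[:,2]])
    P=np.array([[x,d,z] for x in (0,20) for d in (-230,230) for z in (0,35)],float)
    out.append(np.c_[p[0]+c*P[:,0]-s*P[:,1],p[1]+s*P[:,0]+c*P[:,1],P[:,2]])
    return out
def fit_station(views,x0):
    S=2
    def f(p):
        t=0
        for T,ci,B in views:
            g=np.zeros((480*S,640*S),np.uint8); bx=boxes(p)
            for q in bx[:4]: fill(g,projs(T,ci,q),0,S)
            fill(g,projs(T,ci,bx[4]),0,S,2 if False else 0)
            t+=np.sum(g!=cv2.resize(B,None,fx=S,fy=S,interpolation=cv2.INTER_NEAREST))/S/S
        return t
    r=minimize(f,x0,method='Nelder-Mead',options=dict(initial_simplex=np.array(x0)+[[0,0,0],[10,0,0],[0,10,0],[0,0,.05]],xatol=.05))
    return r.x,r.fun
def bluemask(im):
    h=cv2.cvtColor(im,cv2.COLOR_RGB2HSV); return ((h[:,:,0]>105)&(h[:,:,0]<130)&(h[:,:,1]>120)).astype(np.uint8)
E
python3 - <<'E'
from fit import *
np.set_printoptions(precision=3,suppress=True)
V={};W={}
for c in ['scene','side']:
    im=cv2.imread(f'pics/{c}0.png')[:,:,::-1].copy(); T,ci=T_of(c)
    B=bluemask(im); n,l,st,_=cv2.connectedComponentsWithStats(B)
    roi=np.zeros_like(B)
    if c=='scene': roi[215:385,145:305]=1
    else: roi[200:340,380:500]=1
    W[c]=(T,ci,B*roi); V[c]=(T,ci,whitemask(im)); print(c,(B*roi).sum())
for s in (['scene'],['side'],['scene','side']):
    print(s,*fit_station([W[k] for k in s],[676,-18,.1 if False else 0.05]))
    for x0,z0,lo in [((460,-140),0,0),((465,15),0,0),((503,141),0,0),((435,-338),5,0)]:
        print('  ',*fit_bowl([V[k] for k in s],x0,z0,lo))
o=bot.get_obs(); print(o['ee_rot'],q2R(o['ee_rot'])); print(bot.camera_info('wrist'))
E
```

```text
scene 8689
side 1128
['scene'] [685.697 -21.909  -0.062] 459.5
   [ 458.85  -149.468] 0.20354087452471484
   [468.35   15.257] 0.1686965811965812
   [502.254 145.336] 0.14865654205607476
   [ 438.515 -344.296] 0.23960526315789474
['side'] [674.221  -0.497   0.078] 5546.25
   [ 460.085 -140.984] 0.04830702647657841
   [470.11   22.209] 0.0395910209102091
   [503.509 153.311] 0.040674603174603176
   [ 439.389 -335.202] 0.23469902073732718
['scene', 'side'] [685.451 -20.483  -0.061] 6368.75
   [ 460.356 -144.614] 0.16539899754516663
   [469.356  18.137] 0.1441619752735989
   [502.878 147.795] 0.13543668494018962
   [ 439.953 -338.997] 0.27350237994178994
[ 0.     0.207  0.978 -0.   ] [[-0.914  0.405 -0.   ]
 [ 0.405  0.914 -0.   ]
 [-0.    -0.    -1.   ]]
{'mtx': array([[365.189,   0.   , 316.064],
       [  0.   , 365.189, 236.988],
       [  0.   ,   0.   ,   1.   ]]), 'k1': -0.04730003689712855, 'T_tool_cam': array([[-0.   ,  0.973,  0.23 , 66.522],
       [ 1.   ,  0.   , -0.   , -0.327],
       [-0.   ,  0.23 , -0.973, 20.02 ],
       [ 0.   ,  0.   ,  0.   ,  1.   ]])}
```

Request:
{"api": "step_arm", "payload": {"motion": [{"delta_pos": [-0.158, -0.122, 0], "delta_rot": [0, 0, 0], "jaw": 1}, {"delta_pos": [-0.158, -0.122, 0], "delta_rot": [0, 0, 0], "jaw": 1}, {"delta_pos": [-0.158, -0.122, 0], "delta_rot": [0, 0, 0], "jaw": 1}, {"delta_pos": [-0.158, -0.122, 0], "delta_rot": [0, 0, 0], "jaw": 1}, {"delta_pos": [-0.158, -0.122, 0], "delta_rot": [0, 0, 0], "jaw": 1}, {"delta_pos": [-0.158, -0.122, 0], "delta_rot": [0, 0, 0], "jaw": 1}, {"delta_pos": [-0.158, -0.122, 0], "delta_rot": [0, 0, 0], "jaw": 1}, {"delta_pos": [-0.158, -0.122, 0], "delta_rot": [0, 0, 0], "jaw": 1}, {"delta_pos": [-0.158, -0.122, 0], "delta_rot": [0, 0, 0], "jaw": 1}, {"delta_pos": [-0.158, -0.122, 0], "delta_rot": [0, 0, 0], "jaw": 1}]}}

```text
time: 2.1
position: [491.3, 130.7, 405.0]
ee_rot: [0.0, 0.207, 0.978, 0.0]
contact_force: [0.9, 1.2, -0.4]
width: 0.997
finger_force: 0.0
```

Request:
{"api": "step_arm", "payload": {"motion": [{"delta_pos": [-0.158, -0.122, 0], "delta_rot": [0, 0, 0], "jaw": 1}, {"delta_pos": [-0.158, -0.122, 0], "delta_rot": [0, 0, 0], "jaw": 1}, {"delta_pos": [-0.158, -0.122, 0], "delta_rot": [0, 0, 0], "jaw": 1}, {"delta_pos": [0, 0, 0], "delta_rot": [0, 0, -0.0375], "jaw": 1}, {"delta_pos": [0, 0, 0], "delta_rot": [0, 0, -0.0375], "jaw": 1}, {"delta_pos": [0, 0, 0], "delta_rot": [0, 0, -0.0375], "jaw": 1}, {"delta_pos": [0, 0, 0], "delta_rot": [0, 0, 0], "jaw": 1}, {"delta_pos": [0, 0, 0], "delta_rot": [0, 0, 0], "jaw": 1}]}}

```text
time: 2.9
position: [562.0, 1.0, 404.7]
ee_rot: [0.0, 0.034, 0.999, 0.0]
contact_force: [-0.0, 0.7, -0.5]
width: 1.0
finger_force: 0.0
```

```bash
python3 - <<'E'
from h import *
o=bot.get_obs(); import pickle
im=snap('wrist','w1'); pickle.dump(dict(position=o['position'],ee_rot=o['ee_rot']),open('w1.pkl','wb')); print(o['time'],o['position'],o['ee_rot'],o['joint_velocities'])
E
```

```text
2.9 [562.00346104   1.00807993 404.72999308] [5.68829040e-05 3.35362301e-02 9.99437500e-01 3.16796887e-05] [-0.00802892  0.00094801  0.00452068  0.00211432 -0.00068434  0.00138522
 -0.00647295]
```

View pics/w1.png

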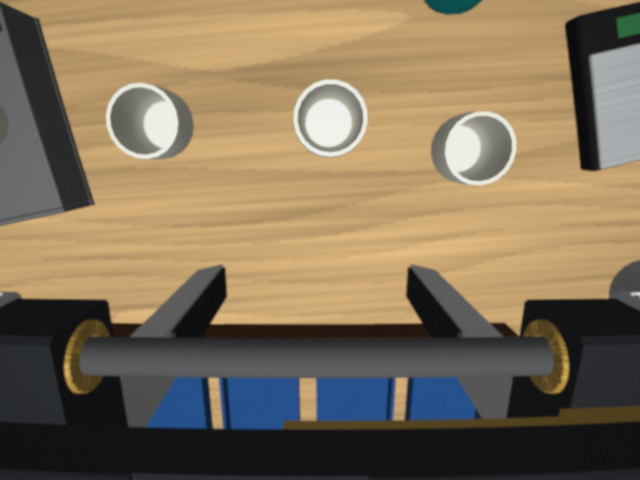

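The wrist view shows the three bowl rims clearly at about (143,120), (331,118) and (479,147). The foot of the rail face is near row 323, and the tray gaps are at columns 214, 307 and 400. I'll measure from these.

```bash
cat > mw.py <<'E'
import sys,pickle
from fit import *
def wmask(im):
    h=cv2.cvtColor(im,cv2.COLOR_RGB2HSV); return (h[:,:,1]<75).astype(np.uint8)
def wfit(name,guesses,z0=0):
    o=pickle.load(open(name+'.pkl','rb')); im=cv2.imread(f'pics/{name}.png')[:,:,::-1].copy()
    T,ci=T_of('wrist',o); m=wmask(im)
    return [fit_bowl([(T,ci,m)],g,z0) for g in guesses],im,o
E
python3 - <<'E'
from mw import *
np.set_printoptions(precision=1,suppress=True)
r,im,o=wfit('w1',[(460,-143),(469,18),(503,149)])
for a in r: print(a)
h=cv2.cvtColor(im,cv2.COLOR_RGB2HSV)
g=im.astype(int).sum(2)
for c in (240,280,320,360,395):
    col=im[300:352,c].astype(int).sum(1); print(c,col[::2]); 
    d=np.diff(cv2.GaussianBlur(col.astype(np.float32),(1,5),0).ravel()); k=300+np.argmin(d[:35])+.5; print(c,k,at_z('wrist',(c,k),0,o))
row=im[405].astype(int); print(''.join('B' if (p[2]>p[0]+30) else '.' for p in row[150:480]))
for n in ['scene','side']:
    print(proj(n,[652,0,0]))
# residual for station from scene + overlay
p=[685.7,-21.9,-.062]
for c in ['scene','side']:
    I=cv2.imread(f'pics/{c}0.png'); T,ci=T_of(c); I=cv2.resize(I,None,fx=2,fy=2)
    for b in boxes(p): cv2.polylines(I,[cv2.convexHull(((projs(T,ci,b)+.5)*2).astype(np.float32)).astype(np.int32)],True,(0,255,0),1)
    for g in [(x[0],0) for x in r]+[((439,-337),5)]: cv2.polylines(I,[cv2.convexHull(((projs(T,ci,bowlpts(*g[0],g[1]))+.5)*2).astype(np.float32)).astype(np.int32)],True,(0,0,255),1)
    cv2.imwrite(f'pics/ov_{c}.png',I[260:780,260:740] if c=='scene' else I[380:860,540:1000])
a=cv2.imread('pics/ov_scene.png');b=cv2.imread('pics/ov_side.png');H=min(len(a),len(b))
ab=np.hstack([a[:H],b[:H]]); cv2.imwrite('pics/ov.png',ab[:600] if ab.shape[1]<=800 else cv2.resize(ab,(800,int(H*800/ab.shape[1]))))
E
```

```text
(array([ 459.1, -143.8]), np.float64(0.014664740414602825))
(array([468.7,  19.1]), np.float64(0.018163856691253952))
(array([502.4, 149.4]), np.float64(0.014764160061859656))
240 [455 475 495 496 486 476 480 513 528 514 516 493 256  78  78  76  75  80
  78 109 125 139 147 166 183 202]
240 323.5 [682.6 -95.    0. ]
280 [499 507 502 487 482 492 494 484 495 515 523 490 278  86  73  79  73  72
  80 108 123 134 150 165 183 201]
280 323.5 [685.5 -49.    0. ]
320 [511 499 490 490 503 492 473 475 509 511 499 465 277  84  71  79  81  72
  77 110 125 137 149 163 180 199]
320 323.5 [688.5  -3.1   0. ]
360 [492 483 501 508 489 467 465 489 497 486 489 468 272  88  81  73  68  72
  80 111 123 136 148 163 182 201]
360 323.5 [691.7  42.9   0. ]
395 [476 503 503 480 457 468 488 491 486 487 497 456 203  73  71  74  70  72
  82 109 127 137 150 162 186 203]
395 323.5 [694.6  83.2   0. ]
........BBBBBBBBBBBBBBBBBBBBBBBBBBBBBBBBBBBBBBBBBBBBBBBBBBB.............BBBBBBBBBBBBBBBBBBBBBBBBBBBBBBBBBBBBBBBBBBBBBBBBBBBBBBBBBBBBBBBBBBBBBBBBBBBBB..................BBBBBBBBBBBBBBBBBBBBBBBBBBBBBBBBBBBBBBBBBBBBBBBBBBBBBBBBBBBBBBBBBBBBBBBBBBBBB..............BBBBBBBBBBBBBBBBBBBBBBBBBBBBBBBBBBBBBBBBBBBBBBBBBBBBBBBBBBBBBBBBBBB.....
[269.  273.5]
[383.6 265.3]
```

View pics/ov.png

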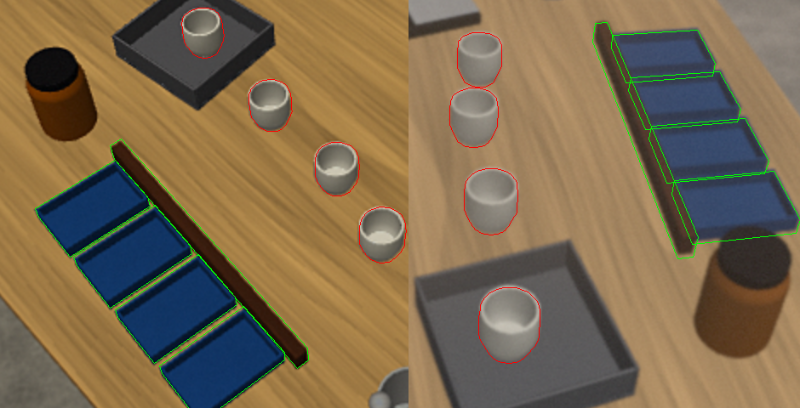

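Request:
{"api": "step_arm", "payload": {"motion": [{"delta_pos": [0.093, -0.1514, 0], "delta_rot": [0, 0, 0], "jaw": 1}, {"delta_pos": [0.093, -0.1514, 0], "delta_rot": [0, 0, 0], "jaw": 1}, {"delta_pos": [0.093, -0.1514, 0], "delta_rot": [0, 0, 0], "jaw": 1}, {"delta_pos": [0.093, -0.1514, 0], "delta_rot": [0, 0, 0], "jaw": 1}, {"delta_pos": [0, 0, 0.18], "delta_rot": [0, 0, 0], "jaw": 1}, {"delta_pos": [0, 0, 0.19], "delta_rot": [0, 0, 0], "jaw": 1}, {"delta_pos": [0, 0, 0.19], "delta_rot": [0, 0, 0], "jaw": 1}, {"delta_pos": [0, 0, 0.14], "delta_rot": [0, 0, 0], "jaw": 1}, {"delta_pos": [0, 0, 0.06], "delta_rot": [0, 0, 0], "jaw": 1}, {"delta_pos": [0, 0, 0], "delta_rot": [0, 0, 0], "jaw": 1}]}}

```text
time: 3.95
position: [459.1, -144.0, 212.9]
ee_rot: [-0.002, 0.033, 0.999, 0.0]
contact_force: [-0.6, 0.0, 0.9]
width: 0.999
finger_force: 0.0
```

```bash
python3 - <<'E'
from mw import *
o=pickle.load(open('w1.pkl','rb'))
im=cv2.imread('pics/w1.png')[:,:,::-1].astype(int)
def at_local(uv,z):
    p=at_z('wrist',uv,z,o)[:2]-[686.7,-21.9]; c,s=np.cos(-.063),np.sin(-.063)
    return np.round([c*p[0]+s*p[1],-s*p[0]+c*p[1]],1)
# inner tray edges at rim z=24: gap boundaries
for r in (385,405,415):
    b=(im[r,:,2]>im[r,:,0]+30).astype(int); e=np.flatnonzero(np.diff(b)); print(r,[(int(k),at_local((k+.5,r),24).tolist()) for k in e if 150<k<480])
print(bot.get_obs()['position'])
E
```

```text
385 [(170, [65.8, -152.2]), (206, [65.3, -110.5]), (219, [65.1, -95.6]), (298, [64.9, -5.8]), (316, [65.0, 14.6]), (394, [65.8, 103.2]), (408, [66.0, 119.2]), (461, [67.2, 180.3])]
405 [(157, [93.0, -170.6]), (208, [92.0, -110.5]), (221, [91.9, -95.3]), (298, [91.5, -6.2]), (316, [91.6, 14.5]), (393, [92.5, 103.4]), (407, [92.8, 119.7]), (474, [94.6, 198.5])]
415 [(151, [107.0, -179.6]), (209, [105.8, -110.5]), (222, [105.6, -95.2]), (298, [105.3, -6.5]), (316, [105.3, 14.5]), (392, [106.2, 103.0]), (406, [106.5, 119.4]), (478, [108.6, 204.9])]
[ 459.08328944 -143.99273533  212.94245247]
```

Request:
{"api": "step_arm", "payload": {"motion": [{"delta_pos": [0, 0, 0], "delta_rot": [0, 0, 0], "jaw": 0}, {"delta_pos": [0, 0, 0], "delta_rot": [0, 0, 0], "jaw": 0}, {"delta_pos": [0, 0, 0], "delta_rot": [0, 0, 0], "jaw": 0}, {"delta_pos": [0, 0, 0], "delta_rot": [0, 0, 0], "jaw": 0}]}}

```text
time: 4.35
position: [459.9, -144.1, 215.5]
ee_rot: [0.001, 0.032, 0.999, -0.0]
contact_force: [0.0, 1.4, 6.9]
width: 0.698
finger_force: 24.4
```

```bash
python3 - <<'E'
from fit import *
np.set_printoptions(precision=3,suppress=True)
W={}
for c in ['scene','side']:
    im=cv2.imread(f'pics/{c}0.png')[:,:,::-1].astype(int).copy(); T,ci=T_of(c)
    B=((im[:,:,2]>im[:,:,0]+(25 if c=='side' else 40))).astype(np.uint8); roi=np.zeros_like(B)
    if c=='scene': roi[215:385,145:305]=1
    else: roi[200:335,380:500]=1
    if c=='side': roi[318:,435:]=0
    B=cv2.morphologyEx(B*roi,cv2.MORPH_CLOSE,np.ones((2,2),np.uint8)); W[c]=(T,ci,B); print(B.sum())
print(fit_station([W['scene']],[686,-20,-.063]))
print(fit_station([W['side']],[686,-20,-.063]))
print(fit_station([W['scene'],W['side']],[686,-20,-.063]))
E
```

```text
7426
5332
(array([685.678, -18.773,  -0.064]), np.float64(1654.75))
(array([688.869,   8.756,  -0.059]), np.float64(1412.25))
(array([685.681, -17.464,  -0.062]), np.float64(3344.5))
```

Request:
{"api": "step_arm", "payload": {"motion": [{"delta_pos": [-0.046, 0.021, 0], "delta_rot": [0, 0, 0], "jaw": 0}, {"delta_pos": [-0.09, 0.041, 0], "delta_rot": [0, 0, 0], "jaw": 0}, {"delta_pos": [-0.1, 0.045, 0], "delta_rot": [0, 0, 0], "jaw": 0}, {"delta_pos": [-0.1, 0.045, 0], "delta_rot": [0, 0, 0], "jaw": 0}, {"delta_pos": [-0.1, 0.045, 0], "delta_rot": [0, 0, 0], "jaw": 0}, {"delta_pos": [-0.1, 0.045, 0], "delta_rot": [0, 0, 0], "jaw": 0}, {"delta_pos": [-0.1, 0.045, 0], "delta_rot": [0, 0, 0], "jaw": 0}, {"delta_pos": [-0.06, 0.029, 0], "delta_rot": [0, 0, 0], "jaw": 0}, {"delta_pos": [-0.03, 0.016, 0], "delta_rot": [0, 0, 0], "jaw": 0}, {"delta_pos": [0, 0, 0], "delta_rot": [0, 0, 0], "jaw": 0}]}}

```text
time: 5.35
position: [647.2, -72.4, 215.6]
ee_rot: [0.001, 0.031, 1.0, -0.0]
contact_force: [3.2, 1.5, 3.9]
width: 0.697
finger_force: 30.0
```

Request:
{"api": "step_arm", "payload": {"motion": [{"delta_pos": [0, 0, 0], "delta_rot": [0, 0, 0], "jaw": 0}, {"delta_pos": [-0.008, 0, 0], "delta_rot": [0, 0, 0], "jaw": 0}, {"delta_pos": [0, 0, 0], "delta_rot": [0, 0, 0], "jaw": 0}]}}

```text
time: 5.65
position: [647.8, -72.8, 215.5]
ee_rot: [-0.0, 0.032, 0.999, 0.0]
contact_force: [-7.2, 2.5, 15.5]
width: 0.693
finger_force: 30.0
```

Request:
{"api": "step_arm", "payload": {"motion": [{"delta_pos": [-0.008, 0, 0], "delta_rot": [0, 0, 0], "jaw": 0}, {"delta_pos": [0, 0, 0], "delta_rot": [0, 0, 0], "jaw": 0}, {"delta_pos": [0, 0, 0], "delta_rot": [0, 0, 0], "jaw": 0}]}}

```text
time: 5.95
position: [649.7, -73.0, 215.5]
ee_rot: [-0.001, 0.032, 0.999, 0.0]
contact_force: [-8.8, 1.8, 15.7]
width: 0.696
finger_force: 30.0
```

Request:
{"api": "step_arm", "payload": {"motion": [{"delta_pos": [-0.008, 0, 0], "delta_rot": [0, 0, 0], "jaw": 0}, {"delta_pos": [0, 0, 0], "delta_rot": [0, 0, 0], "jaw": 0}, {"delta_pos": [0, 0, 0], "delta_rot": [0, 0, 0], "jaw": 0}]}}

```text
time: 6.25
position: [651.4, -73.2, 215.5]
ee_rot: [-0.001, 0.032, 0.999, 0.0]
contact_force: [-12.8, 2.1, 18.7]
width: 0.695
finger_force: 30.0
```

```bash
python3 - <<'E'
from h import *
o=bot.get_obs(); print(o['position'],o['contact_force'])
im=snap('side'); c=proj('side',[650,-73,30]).astype(int); s=im[c[1]-60:c[1]+60,c[0]-70:c[0]+70]
im2=snap('scene'); d=proj('scene',[650,-73,30]).astype(int); s2=im2[d[1]-60:d[1]+60,d[0]-70:d[0]+70]
cv2.imwrite('pics/c1.png',cv2.resize(np.hstack([s,s2])[:,:,::-1],(784,336),interpolation=cv2.INTER_CUBIC)); print(c,d)
E
```

```text
[651.36009958 -73.24279622 215.49512921] [-12.80768156   2.12791049  18.72336938]
[393 276] [249 248]
```

View pics/c1.png

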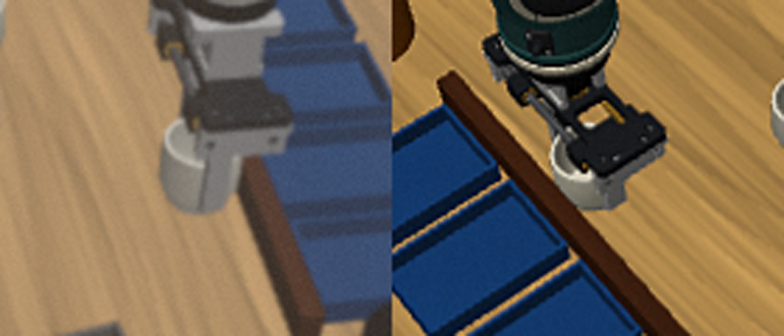

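The crops show bowl 1 upright in the grip, right at the rail, in front of the second tray from the right. I'll push a little further to confirm contact.

Request:
{"api": "step_arm", "payload": {"motion": [{"delta_pos": [-0.006, 0, 0], "delta_rot": [0, 0, 0], "jaw": 0}, {"delta_pos": [0, 0, 0], "delta_rot": [0, 0, 0], "jaw": 0}, {"delta_pos": [0, 0, 0], "delta_rot": [0, 0, 0], "jaw": 0}]}}

```text
time: 6.65
position: [652.2, -73.3, 215.4]
ee_rot: [-0.002, 0.032, 0.999, 0.0]
contact_force: [-19.8, 3.1, 25.2]
width: 0.693
finger_force: 30.0
```

Request:
{"api": "step_arm", "payload": {"motion": [{"delta_pos": [-0.006, 0, 0], "delta_rot": [0, 0, 0], "jaw": 0}, {"delta_pos": [0, 0, 0], "delta_rot": [0, 0, 0], "jaw": 0}, {"delta_pos": [0, 0, 0], "delta_rot": [0, 0, 0], "jaw": 0}]}}

```text
time: 6.95
position: [653.3, -73.4, 215.1]
ee_rot: [-0.003, 0.032, 0.999, 0.0]
contact_force: [-23.6, 3.7, 26.3]
width: 0.698
finger_force: 30.0
```

Request:
{"api": "step_arm", "payload": {"motion": [{"delta_pos": [0.008, 0, 0], "delta_rot": [0, 0, 0], "jaw": 0}, {"delta_pos": [0, 0, 0], "delta_rot": [0, 0, 0], "jaw": 0.95}, {"delta_pos": [0, 0, 0], "delta_rot": [0, 0, 0], "jaw": 0.95}, {"delta_pos": [0, 0, 0], "delta_rot": [0, 0, 0], "jaw": 0.95}, {"delta_pos": [0, 0, -0.1], "delta_rot": [0, 0, 0], "jaw": 1}, {"delta_pos": [0, 0, -0.15], "delta_rot": [0, 0, 0], "jaw": 1}, {"delta_pos": [0, 0, -0.15], "delta_rot": [0, 0, 0], "jaw": 1}, {"delta_pos": [0.15, 0.064, 0], "delta_rot": [0, 0, 0], "jaw": 1}, {"delta_pos": [0.15, 0.064, 0], "delta_rot": [0, 0, 0], "jaw": 1}, {"delta_pos": [0.15, 0.064, 0], "delta_rot": [0, 0, 0], "jaw": 1}]}}

```text
time: 7.95
position: [542.4, -17.7, 314.7]
ee_rot: [0.0, 0.032, 0.999, 0.0]
contact_force: [0.6, 0.1, 0.8]
width: 1.001
finger_force: 0.0
```

Request:
{"api": "step_arm", "payload": {"motion": [{"delta_pos": [0.15, 0.064, 0], "delta_rot": [0, 0, 0], "jaw": 1}, {"delta_pos": [0.15, 0.064, 0], "delta_rot": [0, 0, 0], "jaw": 1}, {"delta_pos": [0, 0, 0], "delta_rot": [0, 0, 0], "jaw": 1}, {"delta_pos": [0, 0, 0], "delta_rot": [0, 0, 0], "jaw": 1}]}}

```text
time: 8.35
position: [470.9, 18.8, 315.1]
ee_rot: [0.0, 0.031, 1.0, 0.0]
contact_force: [0.2, -0.6, -1.1]
width: 1.002
finger_force: 0.0
```

```bash
python3 - <<'E'
from mw import *
np.set_printoptions(precision=1,suppress=True)
o=bot.get_obs(); print(o['time'],o['position'],o['ee_rot'])
im=snap('wrist','w2'); pickle.dump(dict(position=o['position'],ee_rot=o['ee_rot']),open('w2.pkl','wb'))
r,_,_=wfit('w2',[(468.7,19.1)]); print('B',r)
for c in ('scene','side'):
    I=snap(c,c+'2'); T,ci=T_of(c); print(c,[fit_bowl([(T,ci,wmask(I))],g) for g in [(650,-73),(502,149)]])
    print([ (np.array(x['centre']),round(x['confidence'],2),at_z(c,x['centre'],0)[:2]) for x in bot.landmark_of('bowl1',c)])
a=cv2.imread('pics/scene2.png')[190:290,200:340];b=cv2.imread('pics/side2.png')[225:325,330:470]
cv2.imwrite('pics/c2.png',cv2.resize(np.hstack([a,b]),(784,280),interpolation=cv2.INTER_CUBIC))
E
```

```text
8.35 [470.9  18.8 315.1] [0. 0. 1. 0.]
B [(array([469.1,  19. ]), np.float64(0.012147283755274262))]
scene [(array([650.4, -76.5]), np.float64(0.043867583212735164)), (array([502.1, 146.7]), np.float64(0.053067700987306066))]
[(array([393.2, 237.7]), 0.94, array([346.3, 137.7])), (array([353.7, 274.6]), 0.91, array([500.4, 147.4])), (array([325.6, 240.9]), 0.89, array([480.9,  24.5])), (array([445.5, 252.8]), 0.86, array([284.5, 261.2])), (array([458.8, 365.1]), 0.86, array([497.2, 478. ])), (array([251.5, 258.4]), 0.64, array([655.4, -65.4])), (array([250.4, 158.4]), 0.56, array([ 439.3, -337. ])), (array([171.3, 198.5]), 0.22, array([ 691.2, -370. ]))]
side [(array([652.3, -70.7]), np.float64(0.07305787278415016)), (array([484.5, 118.1]), np.float64(0.6250311876247505))]
[(array([227.3, 219.7]), 0.9, array([294.5, 254.4])), (array([395.6, 284.4]), 0.88, array([659.6, -70.5])), (array([311.7, 232.2]), 0.74, array([506.1, 160. ])), (array([291. , 169.2]), 0.7, array([505.3, 482.2])), (array([330.9, 391.3]), 0.69, array([ 445.6, -332.9])), (array([252.1, 245. ]), 0.62, array([348.2, 135. ])), (array([308.4, 269. ]), 0.56, array([470.3,  19.9]))]
```

View pics/c2.png

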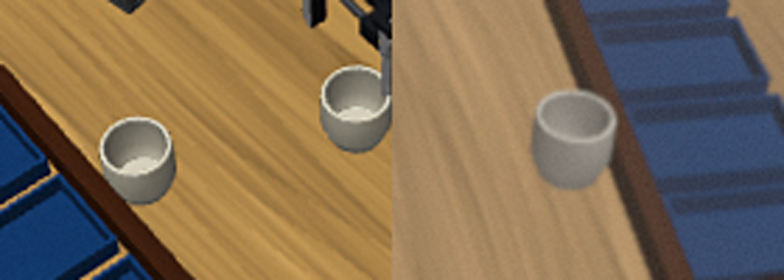

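Bowl 1 stands upright touching the rail, in front of tray 2. Next is bowl 2.

Request:
{"api": "step_arm", "payload": {"motion": [{"delta_pos": [0.007, 0, 0.1], "delta_rot": [0, 0, 0], "jaw": 1}, {"delta_pos": [0, 0, 0.15], "delta_rot": [0, 0, 0], "jaw": 1}, {"delta_pos": [0, 0, 0.1], "delta_rot": [0, 0, 0], "jaw": 1}, {"delta_pos": [0, 0, 0.05], "delta_rot": [0, 0, 0], "jaw": 1}, {"delta_pos": [0, 0, 0], "delta_rot": [0, 0, 0], "jaw": 1}, {"delta_pos": [0, 0, 0], "delta_rot": [0, 0, 0], "jaw": 1}, {"delta_pos": [0, 0, 0], "delta_rot": [0, 0, 0], "jaw": 0}, {"delta_pos": [0, 0, 0], "delta_rot": [0, 0, 0], "jaw": 0}, {"delta_pos": [0, 0, 0], "delta_rot": [0, 0, 0], "jaw": 0}, {"delta_pos": [0, 0, 0], "delta_rot": [0, 0, 0], "jaw": 0}]}}

```text
time: 9.6
position: [469.3, 18.6, 215.1]
ee_rot: [0.0, 0.032, 0.999, 0.0]
contact_force: [0.8, -0.0, 3.5]
width: 0.695
finger_force: 17.5
```

Request:
{"api": "step_arm", "payload": {"motion": [{"delta_pos": [-0.046, 0.008, 0], "delta_rot": [0, 0, 0], "jaw": 0}, {"delta_pos": [-0.09, 0.015, 0], "delta_rot": [0, 0, 0], "jaw": 0}, {"delta_pos": [-0.1, 0.017, 0], "delta_rot": [0, 0, 0], "jaw": 0}, {"delta_pos": [-0.1, 0.017, 0], "delta_rot": [0, 0, 0], "jaw": 0}, {"delta_pos": [-0.1, 0.017, 0], "delta_rot": [0, 0, 0], "jaw": 0}, {"delta_pos": [-0.1, 0.017, 0], "delta_rot": [0, 0, 0], "jaw": 0}, {"delta_pos": [-0.1, 0.017, 0], "delta_rot": [0, 0, 0], "jaw": 0}, {"delta_pos": [-0.06, 0.011, 0], "delta_rot": [0, 0, 0], "jaw": 0}, {"delta_pos": [-0.03, 0.005, 0], "delta_rot": [0, 0, 0], "jaw": 0}, {"delta_pos": [0, 0, 0], "delta_rot": [0, 0, 0], "jaw": 0}]}}

```text
time: 10.6
position: [653.3, 38.1, 215.1]
ee_rot: [0.001, 0.032, 1.0, -0.0]
contact_force: [1.9, 0.1, 3.5]
width: 0.689
finger_force: 30.0
```

Request:
{"api": "step_arm", "payload": {"motion": [{"delta_pos": [0, 0, 0], "delta_rot": [0, 0, 0], "jaw": 0}]}}

```text
time: 10.7
position: [652.8, 38.1, 215.0]
ee_rot: [0.001, 0.032, 0.999, -0.0]
contact_force: [1.8, 0.5, 3.9]
width: 0.692
finger_force: 30.0
```

Request:
{"api": "step_arm", "payload": {"motion": [{"delta_pos": [-0.014, 0, 0], "delta_rot": [0, 0, 0], "jaw": 0}, {"delta_pos": [0, 0, 0], "delta_rot": [0, 0, 0], "jaw": 0}, {"delta_pos": [0, 0, 0], "delta_rot": [0, 0, 0], "jaw": 0}]}}

```text
time: 11.0
position: [655.7, 37.9, 215.1]
ee_rot: [-0.0, 0.032, 0.999, 0.0]
contact_force: [-3.4, 0.8, 8.7]
width: 0.694
finger_force: 30.0
```

Request:
{"api": "step_arm", "payload": {"motion": [{"delta_pos": [-0.006, 0, 0], "delta_rot": [0, 0, 0], "jaw": 0}, {"delta_pos": [0, 0, 0], "delta_rot": [0, 0, 0], "jaw": 0}, {"delta_pos": [0, 0, 0], "delta_rot": [0, 0, 0], "jaw": 0}]}}

```text
time: 11.3
position: [656.9, 37.8, 215.0]
ee_rot: [-0.001, 0.032, 0.999, 0.0]
contact_force: [-6.6, 0.9, 10.4]
width: 0.693
finger_force: 30.0
```

Request:
{"api": "step_arm", "payload": {"motion": [{"delta_pos": [-0.006, 0, 0], "delta_rot": [0, 0, 0], "jaw": 0}, {"delta_pos": [0, 0, 0], "delta_rot": [0, 0, 0], "jaw": 0}, {"delta_pos": [0, 0, 0], "delta_rot": [0, 0, 0], "jaw": 0}]}}

```text
time: 11.6
position: [658.2, 37.7, 215.0]
ee_rot: [-0.001, 0.032, 0.999, 0.0]
contact_force: [-8.5, 1.5, 13.3]
width: 0.693
finger_force: 30.0
```

Request:
{"api": "step_arm", "payload": {"motion": [{"delta_pos": [-0.007, 0, 0], "delta_rot": [0, 0, 0], "jaw": 0}, {"delta_pos": [0, 0, 0], "delta_rot": [0, 0, 0], "jaw": 0}, {"delta_pos": [0, 0, 0], "delta_rot": [0, 0, 0], "jaw": 0}]}}

```text
time: 11.9
position: [659.1, 37.6, 215.0]
ee_rot: [-0.002, 0.032, 0.999, 0.0]
contact_force: [-19.7, 1.8, 22.5]
width: 0.688
finger_force: 30.0
```

Request:
{"api": "step_arm", "payload": {"motion": [{"delta_pos": [0, 0, 0], "delta_rot": [0, 0, 0], "jaw": 0.95}, {"delta_pos": [0, 0, 0], "delta_rot": [0, 0, 0], "jaw": 0.95}, {"delta_pos": [0, 0, 0], "delta_rot": [0, 0, 0], "jaw": 0.95}, {"delta_pos": [0, 0, -0.1], "delta_rot": [0, 0, 0], "jaw": 1}, {"delta_pos": [0, 0, -0.15], "delta_rot": [0, 0, 0], "jaw": 1}, {"delta_pos": [0, 0, -0.15], "delta_rot": [0, 0, 0], "jaw": 1}, {"delta_pos": [0.166, 0.1015, 0], "delta_rot": [0, 0, 0], "jaw": 1}, {"delta_pos": [0.166, 0.1015, 0], "delta_rot": [0, 0, 0], "jaw": 1}, {"delta_pos": [0.166, 0.1015, 0], "delta_rot": [0, 0, 0], "jaw": 1}, {"delta_pos": [0.166, 0.1015, 0], "delta_rot": [0, 0, 0], "jaw": 1}]}}

```text
time: 12.9
position: [499.6, 150.1, 314.6]
ee_rot: [0.0, 0.032, 0.999, 0.0]
contact_force: [-0.0, 1.5, 0.3]
width: 0.999
finger_force: 0.0
```

Request:
{"api": "step_arm", "payload": {"motion": [{"delta_pos": [0, 0, 0], "delta_rot": [0, 0, 0], "jaw": 1}, {"delta_pos": [0, 0, 0], "delta_rot": [0, 0, 0], "jaw": 1}]}}

```text
time: 13.1
position: [500.9, 150.0, 315.0]
ee_rot: [0.0, 0.031, 1.0, 0.0]
contact_force: [-0.3, 0.5, -0.1]
width: 1.0
finger_force: 0.0
```

```bash
python3 - <<'E'
from mw import *
np.set_printoptions(precision=1,suppress=True)
o=bot.get_obs(); print(o['time'],o['position'],o['ee_rot'])
im=snap('wrist','w3'); pickle.dump(dict(position=o['position'],ee_rot=o['ee_rot']),open('w3.pkl','wb'))
r,_,_=wfit('w3',[(502.4,149.4)]); print('C',r)
for c in ('scene',):
    I=snap(c,c+'3'); T,ci=T_of(c); print(c,[fit_bowl([(T,ci,wmask(I))],g) for g in [(650,-73),(658,37)]])
E
```

```text
13.1 [500.9 150.  315. ] [0. 0. 1. 0.]
C [(array([502.4, 149.1]), np.float64(0.014549126059322034))]
scene [(array([650.2, -76.3]), np.float64(0.043921356421356424)), (array([657.1,  34.7]), np.float64(0.03838919288645691))]
```

Request:
{"api": "step_arm", "payload": {"motion": [{"delta_pos": [-0.006, -0.004, 0.1], "delta_rot": [0, 0, 0], "jaw": 1}, {"delta_pos": [0, 0, 0.15], "delta_rot": [0, 0, 0], "jaw": 1}, {"delta_pos": [0, 0, 0.1], "delta_rot": [0, 0, 0], "jaw": 1}, {"delta_pos": [0, 0, 0.05], "delta_rot": [0, 0, 0], "jaw": 1}, {"delta_pos": [0, 0, 0], "delta_rot": [0, 0, 0], "jaw": 1}, {"delta_pos": [0, 0, 0], "delta_rot": [0, 0, 0], "jaw": 1}, {"delta_pos": [0, 0, 0], "delta_rot": [0, 0, 0], "jaw": 0}, {"delta_pos": [0, 0, 0], "delta_rot": [0, 0, 0], "jaw": 0}, {"delta_pos": [0, 0, 0], "delta_rot": [0, 0, 0], "jaw": 0}, {"delta_pos": [0, 0, 0], "delta_rot": [0, 0, 0], "jaw": 0}]}}

```text
time: 14.2
position: [502.9, 148.4, 215.1]
ee_rot: [0.0, 0.032, 0.999, 0.0]
contact_force: [-1.3, 0.1, 6.1]
width: 0.699
finger_force: 30.1
```

Request:
{"api": "step_arm", "payload": {"motion": [{"delta_pos": [-0.046, 0.003, 0], "delta_rot": [0, 0, 0], "jaw": 0}, {"delta_pos": [-0.09, 0.005, 0], "delta_rot": [0, 0, 0], "jaw": 0}, {"delta_pos": [-0.1, 0.006, 0], "delta_rot": [0, 0, 0], "jaw": 0}, {"delta_pos": [-0.1, 0.006, 0], "delta_rot": [0, 0, 0], "jaw": 0}, {"delta_pos": [-0.1, 0.006, 0], "delta_rot": [0, 0, 0], "jaw": 0}, {"delta_pos": [-0.1, 0.006, 0], "delta_rot": [0, 0, 0], "jaw": 0}, {"delta_pos": [-0.06, 0.004, 0], "delta_rot": [0, 0, 0], "jaw": 0}, {"delta_pos": [-0.03, 0.001, 0], "delta_rot": [0, 0, 0], "jaw": 0}, {"delta_pos": [0, 0, 0], "delta_rot": [0, 0, 0], "jaw": 0}, {"delta_pos": [0, 0, 0], "delta_rot": [0, 0, 0], "jaw": 0}]}}

```text
time: 15.2
position: [660.1, 147.5, 215.2]
ee_rot: [0.001, 0.032, 0.999, 0.0]
contact_force: [3.7, -0.1, 3.9]
width: 0.701
finger_force: 30.0
```

Request:
{"api": "step_arm", "payload": {"motion": [{"delta_pos": [-0.012, 0, 0], "delta_rot": [0, 0, 0], "jaw": 0}, {"delta_pos": [-0.012, 0, 0], "delta_rot": [0, 0, 0], "jaw": 0}, {"delta_pos": [0, 0, 0], "delta_rot": [0, 0, 0], "jaw": 0}, {"delta_pos": [0, 0, 0], "delta_rot": [0, 0, 0], "jaw": 0}]}}

```text
time: 15.6
position: [665.2, 147.4, 215.1]
ee_rot: [-0.0, 0.032, 1.0, 0.0]
contact_force: [-5.3, 0.6, 11.1]
width: 0.696
finger_force: 30.0
```

Request:
{"api": "step_arm", "payload": {"motion": [{"delta_pos": [-0.006, 0, 0], "delta_rot": [0, 0, 0], "jaw": 0}, {"delta_pos": [0, 0, 0], "delta_rot": [0, 0, 0], "jaw": 0}, {"delta_pos": [0, 0, 0], "delta_rot": [0, 0, 0], "jaw": 0}]}}

```text
time: 15.9
position: [666.3, 147.4, 215.1]
ee_rot: [-0.001, 0.031, 1.0, 0.0]
contact_force: [-11.2, 0.6, 15.2]
width: 0.704
finger_force: 30.0
```

Request:
{"api": "step_arm", "payload": {"motion": [{"delta_pos": [-0.006, 0, 0], "delta_rot": [0, 0, 0], "jaw": 0}, {"delta_pos": [0, 0, 0], "delta_rot": [0, 0, 0], "jaw": 0}, {"delta_pos": [0, 0, 0], "delta_rot": [0, 0, 0], "jaw": 0}]}}

```text
time: 16.2
position: [667.1, 147.4, 215.0]
ee_rot: [-0.002, 0.031, 1.0, 0.0]
contact_force: [-19.1, -1.1, 21.7]
width: 0.698
finger_force: 30.0
```

Request:
{"api": "step_arm", "payload": {"motion": [{"delta_pos": [0, 0, 0], "delta_rot": [0, 0, 0], "jaw": 0.95}, {"delta_pos": [0, 0, 0], "delta_rot": [0, 0, 0], "jaw": 0.95}, {"delta_pos": [0, 0, 0], "delta_rot": [0, 0, 0], "jaw": 0.95}, {"delta_pos": [0, 0, -0.1], "delta_rot": [0, 0, 0], "jaw": 1}, {"delta_pos": [0, 0, -0.19], "delta_rot": [0, 0, 0], "jaw": 1}, {"delta_pos": [0, 0, -0.19], "delta_rot": [0, 0, 0], "jaw": 1}, {"delta_pos": [0, 0, -0.19], "delta_rot": [0, 0, 0], "jaw": 1}, {"delta_pos": [0.0666, -0.18, 0], "delta_rot": [0, 0, 0], "jaw": 1}, {"delta_pos": [0.0666, -0.18, 0], "delta_rot": [0, 0, 0], "jaw": 1}, {"delta_pos": [0.0666, -0.18, 0], "delta_rot": [0, 0, 0], "jaw": 1}]}}

```text
time: 17.2
position: [609.1, 14.0, 382.4]
ee_rot: [0.0, 0.031, 1.0, -0.0]
contact_force: [1.7, 0.1, 0.3]
width: 0.999
finger_force: 0.0
```

Request:
{"api": "step_arm", "payload": {"motion": [{"delta_pos": [0.0666, -0.18, 0], "delta_rot": [0, 0, 0], "jaw": 1}, {"delta_pos": [0.0666, -0.18, 0], "delta_rot": [0, 0, 0], "jaw": 1}, {"delta_pos": [0.0666, -0.18, 0], "delta_rot": [0, 0, 0], "jaw": 1}, {"delta_pos": [0.0666, -0.18, 0], "delta_rot": [0, 0, 0], "jaw": 1}, {"delta_pos": [0.0666, -0.18, 0], "delta_rot": [0, 0, 0], "jaw": 1}, {"delta_pos": [0.0666, -0.18, 0], "delta_rot": [0, 0, 0], "jaw": 1}, {"delta_pos": [0.0666, -0.18, 0], "delta_rot": [0, 0, 0], "jaw": 1}, {"delta_pos": [0.0666, -0.18, 0], "delta_rot": [0, 0, 0], "jaw": 1}, {"delta_pos": [0, 0, 0], "delta_rot": [0, 0, 0], "jaw": 1}, {"delta_pos": [0, 0, 0], "delta_rot": [0, 0, 0], "jaw": 1}]}}

```text
time: 18.2
position: [453.8, -336.3, 382.1]
ee_rot: [-0.0, 0.033, 0.999, -0.0]
contact_force: [0.5, 0.8, -0.4]
width: 1.001
finger_force: 0.0
```

```bash
python3 - <<'E'
from mw import *
np.set_printoptions(precision=1,suppress=True)
o=bot.get_obs(); print(o['time'],o['position'],o['ee_rot'])
im=snap('wrist','w4'); pickle.dump(dict(position=o['position'],ee_rot=o['ee_rot']),open('w4.pkl','wb'))
T,ci=T_of('wrist',o); h=cv2.cvtColor(im,cv2.COLOR_RGB2HSV)
m=((h[:,:,2]>110)&(h[:,:,1]<75)).astype(np.uint8)
print(fit_bowl([(T,ci,m)],(439,-337),5)); 
for n in ('crate','bowl4'): print(n,[(x['centre'],at_z('wrist',x['centre'],5,o)) for x in bot.landmark_of(n,'wrist')])
I=im.copy(); cv2.polylines(I,[cv2.convexHull(projs(T,ci,bowlpts(*fit_bowl([(T,ci,m)],(439,-337),5)[0],5)).astype(np.float32)).astype(np.int32)],True,(255,0,0),1)
cv2.imwrite('pics/w4o.png',I[:,:,::-1])
for c in ('scene',):
    I=snap(c,c+'4'); T,ci=T_of(c); print(c,[fit_bowl([(T,ci,wmask(I))],g) for g in [(650,-73),(658,37),(666,147)]])
E
```

```text
18.2 [ 453.8 -336.3  382.1] [-0.  0.  1. -0.]
(array([ 429.1, -344.6]), np.float64(0.4907087628865979))
crate []
bowl4 [([317.1, 203.2], array([ 437.4, -334.3,    5. ]))]
scene [(array([650.3, -76.3]), np.float64(0.04398482658959538)), (array([657.1,  34.7]), np.float64(0.03838919288645691)), (array([665.1, 144.5]), np.float64(0.0517668428005284))]
```

View pics/w4o.png

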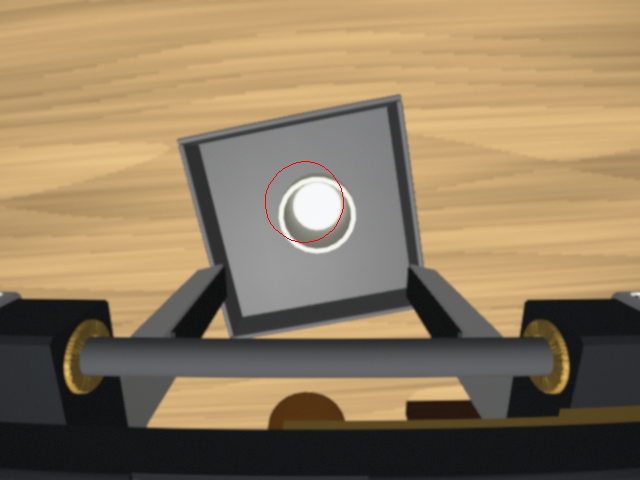

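The crate bowl's rim is centred at (317.5,215), and it has room on both sides. My mask fit is wrong here, because the red circle misses the rim, so I'll use the rim centre instead.

```bash
python3 - <<'E'
from mw import *
o=pickle.load(open('w4.pkl','rb')); im=cv2.imread('pics/w4.png')
m=(im.min(2)>185).astype(np.uint8); m[:160]=0;m[270:]=0;m[:,:260]=0;m[:,380:]=0
p=cv2.findNonZero(m); h=cv2.convexHull(p); e=cv2.fitEllipse(h); print(e, at_z('wrist',e[0],65,o))
R_=q2R(o['ee_rot']); print(R_.T@(at_z('wrist',e[0],65,o)-o['position'])/250, o['position'])
for a in (0,90,180,270): print(at_z('wrist',(e[0][0]+38*np.cos(np.radians(a)),e[0][1]+38*np.sin(np.radians(a))),65,o)[:2])
E
```

```text
((316.72845458984375, 214.89230346679688), (75.88165283203125, 77.0118179321289), 79.7401123046875) [ 438.65154013 -334.89080998   65.        ]
[0.06060969 0.00167191 1.26841055] [ 453.80336572 -336.26752044  382.09995286]
[ 440.69692549 -303.61922397]
[ 471.09766574 -337.0094161 ]
[ 436.58737895 -366.15923883]
[ 407.68557708 -332.86830125]
```

Request:
{"api": "step_arm", "payload": {"motion": [{"delta_pos": [0.0606, 0.0017, 0.1], "delta_rot": [0, 0, 0], "jaw": 1}, {"delta_pos": [0, 0, 0.18], "delta_rot": [0, 0, 0], "jaw": 1}, {"delta_pos": [0, 0, 0.18], "delta_rot": [0, 0, 0], "jaw": 1}, {"delta_pos": [0, 0, 0.12], "delta_rot": [0, 0, 0], "jaw": 1}, {"delta_pos": [0, 0, 0.07], "delta_rot": [0, 0, 0], "jaw": 1}, {"delta_pos": [0, 0, 0], "delta_rot": [0, 0, 0], "jaw": 1}, {"delta_pos": [0, 0, 0], "delta_rot": [0, 0, 0], "jaw": 1}]}}

```text
time: 19.1
position: [439.8, -333.7, 220.2]
ee_rot: [0.0, 0.031, 1.0, -0.0]
contact_force: [0.6, -0.1, -0.1]
width: 1.001
finger_force: 0.0
```

Request:
{"api": "step_arm", "payload": {"motion": [{"delta_pos": [0, 0, 0], "delta_rot": [0, 0, 0], "jaw": 0}, {"delta_pos": [0, 0, 0], "delta_rot": [0, 0, 0], "jaw": 0}, {"delta_pos": [0, 0, 0], "delta_rot": [0, 0, 0], "jaw": 0}, {"delta_pos": [0, 0, 0], "delta_rot": [0, 0, 0], "jaw": 0}, {"delta_pos": [0, 0, 0], "delta_rot": [0, 0, 0], "jaw": 0}]}}

```text
time: 19.6
position: [439.4, -334.2, 220.2]
ee_rot: [0.0, 0.032, 0.999, -0.0]
contact_force: [-0.7, 0.5, 7.0]
width: 0.701
finger_force: 30.0
```

Request:
{"api": "step_arm", "payload": {"motion": [{"delta_pos": [0, 0, -0.04], "delta_rot": [0, 0, 0], "jaw": 0}, {"delta_pos": [0, 0, -0.1], "delta_rot": [0, 0, 0], "jaw": 0}, {"delta_pos": [0, 0, -0.15], "delta_rot": [0, 0, 0], "jaw": 0}, {"delta_pos": [0, 0, -0.15], "delta_rot": [0, 0, 0], "jaw": 0}, {"delta_pos": [-0.06, 0.05, 0], "delta_rot": [0, 0, 0], "jaw": 0}, {"delta_pos": [-0.12, 0.105, 0], "delta_rot": [0, 0, 0], "jaw": 0}, {"delta_pos": [-0.14, 0.125, 0], "delta_rot": [0, 0, 0], "jaw": 0}, {"delta_pos": [-0.14, 0.125, 0], "delta_rot": [0, 0, 0], "jaw": 0}, {"delta_pos": [-0.14, 0.125, 0], "delta_rot": [0, 0, 0], "jaw": 0}, {"delta_pos": [-0.1, 0.085, 0], "delta_rot": [0, 0, 0], "jaw": 0}]}}

```text
time: 20.6
position: [625.6, -188.8, 330.1]
ee_rot: [0.0, 0.03, 1.0, 0.0]
contact_force: [-0.8, -0.4, -1.9]
width: 0.697
finger_force: 30.0
```

Request:
{"api": "step_arm", "payload": {"motion": [{"delta_pos": [-0.054, 0.043, 0], "delta_rot": [0, 0, 0], "jaw": 0}, {"delta_pos": [0, 0, 0], "delta_rot": [0, 0, 0], "jaw": 0}, {"delta_pos": [0, 0, 0], "delta_rot": [0, 0, 0], "jaw": 0}]}}

```text
time: 20.9
position: [637.4, -182.1, 329.9]
ee_rot: [-0.0, 0.032, 0.999, -0.0]
contact_force: [-0.8, -0.4, -2.9]
width: 0.699
finger_force: 30.0
```

```bash
python3 - <<'E'
from h import *
im=snap('side'); im2=snap('scene'); print(bot.get_obs()['position'])
s=im[140:420,230:510]; s2=im2[120:400,130:410]
cv2.imwrite('pics/c5.png',cv2.resize(np.hstack([s,s2])[:,:,::-1],(800,400),interpolation=cv2.INTER_CUBIC))
E
```

```text
[ 637.00666542 -182.84324417  330.06282684]
```

View pics/c5.png

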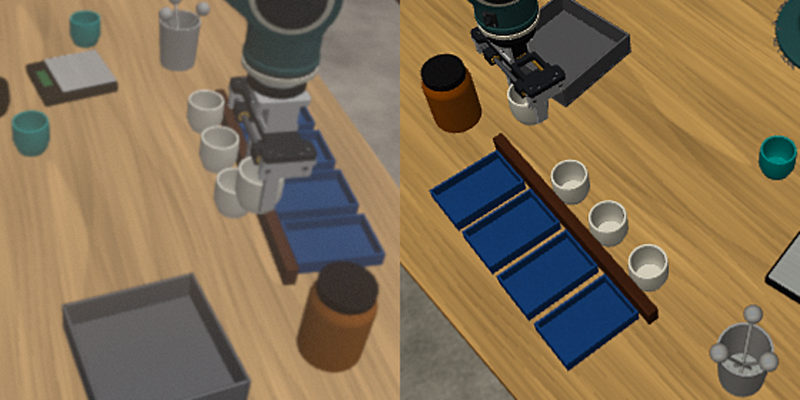

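Bowl 4 is held upright in the grip above slot 1, and the other three stand in a row along the rail. I'll lower it gently.

Request:
{"api": "step_arm", "payload": {"motion": [{"delta_pos": [0, 0.002, 0.08], "delta_rot": [0, 0, 0], "jaw": 0}, {"delta_pos": [0, 0, 0.12], "delta_rot": [0, 0, 0], "jaw": 0}, {"delta_pos": [0, 0, 0.12], "delta_rot": [0, 0, 0], "jaw": 0}, {"delta_pos": [0, 0, 0.08], "delta_rot": [0, 0, 0], "jaw": 0}, {"delta_pos": [0, 0, 0.035], "delta_rot": [0, 0, 0], "jaw": 0}, {"delta_pos": [0, 0, 0.012], "delta_rot": [0, 0, 0], "jaw": 0}, {"delta_pos": [0, 0, 0], "delta_rot": [0, 0, 0], "jaw": 0}, {"delta_pos": [0, 0, 0], "delta_rot": [0, 0, 0], "jaw": 0}]}}

```text
time: 21.8
position: [638.1, -181.6, 219.2]
ee_rot: [0.001, 0.032, 0.999, -0.0]
contact_force: [0.3, -0.7, -0.9]
width: 0.699
finger_force: 30.0
```

Request:
{"api": "step_arm", "payload": {"motion": [{"delta_pos": [0, 0, 0.006], "delta_rot": [0, 0, 0], "jaw": 0}, {"delta_pos": [0, 0, 0.006], "delta_rot": [0, 0, 0], "jaw": 0}, {"delta_pos": [0, 0, 0], "delta_rot": [0, 0, 0], "jaw": 0}]}}

```text
time: 22.1
position: [638.0, -181.4, 215.3]
ee_rot: [0.0, 0.032, 0.999, -0.0]
contact_force: [0.8, 0.4, 1.4]
width: 0.697
finger_force: 30.0
```

Request:
{"api": "step_arm", "payload": {"motion": [{"delta_pos": [-0.012, -0.002, 0.002], "delta_rot": [0, 0, 0], "jaw": 0}, {"delta_pos": [-0.012, 0, 0], "delta_rot": [0, 0, 0], "jaw": 0}, {"delta_pos": [0, 0, 0], "delta_rot": [0, 0, 0], "jaw": 0}, {"delta_pos": [0, 0, 0], "delta_rot": [0, 0, 0], "jaw": 0}]}}

```text
time: 22.5
position: [643.6, -182.5, 215.2]
ee_rot: [-0.0, 0.032, 0.999, 0.0]
contact_force: [-7.7, 1.6, 14.0]
width: 0.704
finger_force: 30.0
```

Request:
{"api": "step_arm", "payload": {"motion": [{"delta_pos": [-0.008, 0, 0], "delta_rot": [0, 0, 0], "jaw": 0}, {"delta_pos": [0, 0, 0], "delta_rot": [0, 0, 0], "jaw": 0}, {"delta_pos": [0, 0, 0], "delta_rot": [0, 0, 0], "jaw": 0}]}}

```text
time: 22.8
position: [644.5, -182.7, 215.1]
ee_rot: [-0.002, 0.032, 0.999, 0.0]
contact_force: [-20.7, 4.4, 23.5]
width: 0.698
finger_force: 30.0
```

Request:
{"api": "step_arm", "payload": {"motion": [{"delta_pos": [0, 0, 0], "delta_rot": [0, 0, 0], "jaw": 0.95}, {"delta_pos": [0, 0, 0], "delta_rot": [0, 0, 0], "jaw": 0.95}, {"delta_pos": [0, 0, 0], "delta_rot": [0, 0, 0], "jaw": 0.95}, {"delta_pos": [0, 0, -0.1], "delta_rot": [0, 0, 0], "jaw": 1}, {"delta_pos": [0, 0, -0.18], "delta_rot": [0, 0, 0], "jaw": 1}, {"delta_pos": [0, 0, -0.18], "delta_rot": [0, 0, 0], "jaw": 1}, {"delta_pos": [0, 0, -0.18], "delta_rot": [0, 0, 0], "jaw": 1}, {"delta_pos": [0.18, 0, 0], "delta_rot": [0, 0, 0], "jaw": 1}, {"delta_pos": [0.18, 0, 0], "delta_rot": [0, 0, 0], "jaw": 1}, {"delta_pos": [0.18, 0, 0], "delta_rot": [0, 0, 0], "jaw": 1}]}}

```text
time: 23.8
position: [509.4, -173.6, 374.4]
ee_rot: [0.0, 0.032, 1.0, -0.0]
contact_force: [0.5, -1.0, 1.3]
width: 0.998
finger_force: 0.0
```

Request:
{"api": "step_arm", "payload": {"motion": [{"delta_pos": [0.18, 0, 0], "delta_rot": [0, 0, 0], "jaw": 1}, {"delta_pos": [0.18, 0, 0], "delta_rot": [0, 0, 0], "jaw": 1}, {"delta_pos": [0, 0, 0], "delta_rot": [0, 0, 0], "jaw": 1}, {"delta_pos": [0, 0, 0], "delta_rot": [0, 0, 0], "jaw": 1}]}}

```text
time: 24.2
position: [421.1, -168.1, 375.1]
ee_rot: [0.001, 0.032, 0.999, 0.0]
contact_force: [1.5, -0.8, -0.6]
width: 0.997
finger_force: 0.0
```

```bash
python3 - <<'E'
from mw import *
np.set_printoptions(precision=2,suppress=True)
G=[(643,-184),(650,-74),(657,36),(665,146)]; im={}
p=np.array([685.7,-21.9,-.062]);c,s=np.cos(p[2]),np.sin(p[2])
for k in ('scene','side'):
    I=snap(k,k+'6'); T,ci=T_of(k); im[k]=I
    for g in G:
        x,f=fit_bowl([(T,ci,wmask(I))],g); d=x-p[:2]; print(k,x,round(f,3),'local',c*d[0]+s*d[1],-s*d[0]+c*d[1])
a=cv2.resize(im['scene'][185:385,145:365],(440,400),interpolation=cv2.INTER_CUBIC);b=cv2.resize(im['side'][170:350,290:450],(356,400),interpolation=cv2.INTER_CUBIC)
cv2.imwrite('pics/c6.png',np.hstack([a,b])[:,:,::-1]); o=bot.get_obs(); print(o['time'],o['position'])
E
```

```text
scene [ 643.38 -186.06] 0.044 local -32.0636264877113 -166.46393150110225
scene [650.14 -76.29] 0.044 local -32.124703231030274 -56.486142553896
scene [657.35  34.92] 0.038 local -31.818445263589865 54.95128142587526
scene [664.97 144.32] 0.052 local -30.990899133003236 164.6135032238263
side [ 645.77 -179.13] 0.343 local -30.11230435664873 -159.39868108725918
side [652.86 -86.42] 0.514 local -28.77796383983837 -66.42967312868731
side [658.55   5.04] 0.524 local -28.768404947564044 25.207954931577362
side [666.54 108.76] 0.383 local -27.223148573398667 129.21768731956445
24.3 [ 422.15 -168.06  374.71]
```

View pics/c6.png

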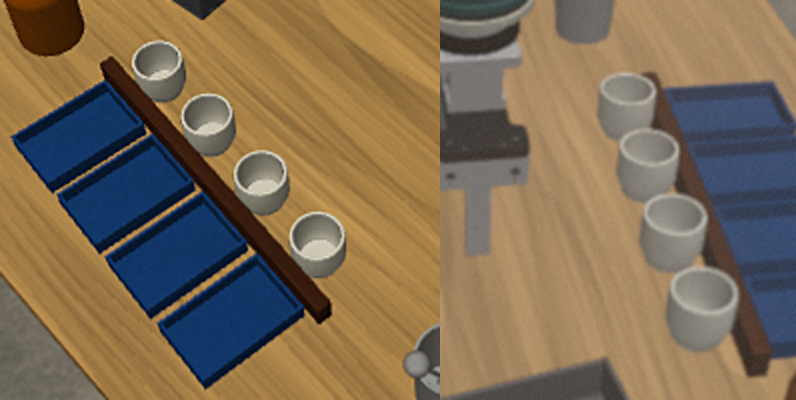

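All four bowls stand upright against the rail. In the station frame they sit within about 1.5 mm of their tray centres, at y = -166, -56, 55 and 165 mm, and the gripper is clear of everything. I'll hand the job in.

```bash
python3 -c "
from plant import bot
print(bot.finish_job())"
```

```text
the job is handed in; nothing more can be done
None
```

All four bowls stand upright against the rail, each within about 1.5 mm of its tray's centre by the camera measurement; the job was handed in at about 24 s, with no verdict returned.

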